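Hot pots off the cork: regroup the tea table

TASK

The hot tagine and the hot teapot have been put down on the cork coasters, while the salt cellar and the pepper mill are standing on the trivet and the little tea tray. Put each where it belongs, upright in the middle of its place: the tagine on the trivet, the teapot on the little round tea tray, the salt cellar on the square cork coaster and the pepper mill on the round cork coaster. Each place holds only one thing, and the empty wooden board is free for parking things on the way; set everything down gently without dropping or tipping it, and leave the amber tea glass where it stands.

Things in the scene. Friction and masses are not known exactly. Their poses are not given: they have to be found in the camera images.
- tagine: Small red-glazed tagine, loose, one rigid piece (lid fixed on), 320-500 g: round dish 96 mm across (widest at 24-30 mm height), cone narrowing to 21 mm at 84 mm height, then a cylindrical knob 26 mm in diameter from 88 to 113 mm; 115 mm tall. Grip the knob from above. Origin: centre of its underside, z up. At the start it stands on one of the two cork coasters.
- teapot: Small stainless teapot, loose, one rigid piece, 255-400 g: round body 76 mm across, 61 mm high, lid knob 22 mm in diameter from 66 to 88 mm height; 90 mm tall. Spout to its -x (63 mm from the axis, 59 mm high), black handle to its +x (66 mm, 52 mm high). Grip the knob from above. Origin: centre of the round body's underside, z up. Starts on the other cork coaster.
- salt_cellar: Square glass salt cellar, loose, 200-315 g: 56 x 56 mm, glass walls 40 mm high, topped by a closed steel lid (does not open) 53 mm square with a small brass hinge at +x and tab at -x; 47 mm tall. Grip across two facing glass sides (along its x or y), 34 mm above the underside. Origin: centre of its underside, z up. Starts on the trivet or the tea tray.
- pepper_mill: Turned wooden pepper mill, loose, 145-225 g: foot 52 mm in diameter, waist 32 mm at about 48 mm height, straight round head 40 mm in diameter from 60 to 100 mm height, steel cap to 110 mm. Grip the head from above. Origin: centre of its underside, z up. Starts on the trivet or the tea tray, where the salt cellar is not.
- trivet: Folded steel trivet: five parallel dark flat bars, together 112 x 108 mm, top 10 mm above its origin. Place of the tagine. Fixed; it does not move. Origin: centre of its underside, on the tray floor.
- tea_tray: Little round stainless tea tray, 128 mm across, its flat floor 120 mm across and 10 mm above its origin, with a rim standing 4 mm above that floor. Place of the teapot. Fixed; it does not move. Origin: centre of its underside, on the tray floor.
- round_coaster: Round cork coaster, 124 mm in diameter, top 10 mm above its origin. Place of the pepper mill. Fixed; it does not move. Origin: centre of its underside, on the tray floor.
- square_coaster: Square cork coaster, 112 x 112 mm, top 10 mm above its origin. Place of the salt cellar. Fixed; it does not move. Origin: centre of its underside, on the tray floor.
- board: Empty dark wooden board, 125 mm (its x) by 95 mm (its y), top 10 mm above its origin: the free spot for parking. Fixed; it does not move. Origin: centre of its underside, on the tray floor.
- tea_glass: Amber tea glass, loose bystander, 54 mm across, 58 mm tall, standing on the tray floor. Origin: centre of its underside. Leave it in place. Other loose bystanders between the places, up to 68 mm across and 52 mm tall: blue bowl, lidded jar, egg cup, napkin ring. Places are 160 mm or more apart (centres); bystanders 120 mm or more from a place's centre. The steel tray's floor is at z = 3 mm.
There are look-alikes about, which are no part of the job. Of the things like the teapot, leave any that is blue; of the rest the larger one is meant.

How it is judged:
By the outcome, as a careful person would: the job done as asked, in the order asked, and still so for the second after the job is handed in, with the robot touching nothing.
It also fails if it takes over 136 s, if anything falls off the work surface, if the arm or the gripper's body presses on something with over 40 N, if the wrist force passes 120 N, or if a joint passes its speed limit or range.

ROBOT

A 7-joint arm with a two-finger parallel gripper is mounted at the origin on the work surface. World frame = base frame: x ahead of the robot, y to its left, z up, the work surface at z = 0. Lengths are in m, angles in rad, forces in N, time in s.
With the tool pointing down it reaches from about 0.4 to 0.9 m from the base axis. Payload 5.6 kg.
Tool frame: the origin (TCP) lies midway between the tips of the shut fingers; the grasp point (between the pads) lies 19 mm behind it (env.hold_point_z is the distance from the TCP to the grasp point, in m); z points along the fingers, y is the line along which they close (so a half turn about z gives the same grasp; the last joint's range is limited). The gripper opens to 92 mm and grips with 3 to 60 N. Pads are 20 mm wide; open, the fingers measure 128 mm over their backs; the gripper's body (75 mm by 189 mm) begins 69 mm behind the grasp point.
Start: joints at [-1.212, 0.468, -0.012, 1.603, 0.006, 1.071, -0.056], TCP at [0.254, 0.598, 0.215] pointing down, gripper open.
Joint ranges: [-2.53, 2.53], [-0.31, 2.02], [-1.57, 1.55], [0.28, 2.44], [-1.29, 4.43], [0.15, 1.84], [-2.92, 2.92]. Speed limits (rad/s): [2.57, 2.57, 3.14, 3.14, 3.14, 3.14, 3.14].

INTERFACE

Orientations are given as a rotation vector (axis times angle).
In Python, from workcell import monitor, eyes, close_job, nets, env gives the robot as it stands.
- The arm moves only by the shell command python3 -m jog 'ROWS' [FORCE]. ROWS is a JSON object whose one key "targets" holds a list of rows, each a list of 7 numbers: the turn, a rotation vector about the world's x, y, z in units of 6 degrees (1.0 is 6 degrees), then the shift along the world's x, y, z in units of 30 mm (1.0 is 30 mm), then the opening, from -1 (shut) to 1 (fully open). In form: {"targets": [[wx, wy, wz, x, y, z, claw], ...]}. A call has 1 to 12 rows; each row shifts and turns the commanded pose from where the row before left it; what a row does not reach is not made up. A row lasts 1/10 s, in which the tool goes at most 50 mm and 8.59 degrees, less where a joint would pass 70% of its speed; a pose out of reach is approached as far as the arm can. A call is refused whole if a number of a shift passes 1 or a number of a turn 1, either way. A call with a gripper value outside its range is refused whole. The fingers move at their own pace and stop on an object; FORCE is the grip in N (left out, the last holds). Time passes only in rows, so rows that do not move let the fingers close. It gives the time, the measured TCP pose, the force, the opening and the grip force at its end, in the units of the state.
- monitor.observe(): the state, without advancing time (a new reading comes with each control period).
- eyes.snapshot(name): name is "side" or "top"; returns a dict with "frame" (384x512x3 uint8, red, green, blue), "range_z" (384x512 float32, m along the optical axis (not along the pixel's ray), 0 where there is no reading), "mtx" (3x3 intrinsics, pixels), "k1" (the pictures are not rectified: a ray, as slopes to the right and down, at radius r is drawn at 1 + k1 r^2 times it, then the intrinsics apply), "rvec" (rotation vector, rad) and "tvec" (3), from world to camera coordinates, as OpenCV has them. Camera axes: x right, y down, z forward; pixel columns grow to the right and rows downward; lengths in m; the calibration is good to about 2 mm. A picture is of the moment at which its call begins.
- close_job(): hands the job in; it is judged then, once.
Trained networks look in the newest picture that a camera, given by its name, has taken for a name from the list of things; names that differ only in an ending like _2 or _b are one class to them, and where a whole thing is asked for, a point or a joint stands for the part that bears it (a point fixed in the world has none). Each returns a list of dicts, best first, with "conf" (0 to 1); they miss things now and then, are a little off and sometimes report something else, mostly with a low value. They report only what shows in the picture. A call takes as long as a camera call. They do not tell look-alikes from the thing itself.
- nets.boxes_of(query, camera): "point" ([row, column] in pixels, amid what is visible of it).
- nets.outline_of(query, camera): "pixels" (384x512 bool, what is visible of it) and "point" ([row, column] in pixels, amid what is visible of it).
- nets.spot_point(query, camera): "point" ([row, column] in pixels: a listed point, or the origin of a listed thing).
The state is a dict: "time_s": time; "joints": joint angles; "qvel": joint speeds; "joint_efforts": joint torques, N m; "tcp_pos": TCP position; "tcp_rot": TCP orientation; "contact_force": force on the tool from outside, world axes, zero at the start; "moment": the same for the moment, N m; "gripper_width": opening from 0.0 (shut) to 1.0 (fully open); "grip_force": force on a finger pad.
Only numpy, scipy, OpenCV 4.12 (cv2) and the standard library are available. Lean on these libraries where they do the work, as an engineer would, in place of code of your own. Each camera call takes 0.05 s, during which the arm holds its last target. There are 200 camera calls.

## Working session

There is one attempt and no reset: what is moved stays moved. The work goes in short steps, Python scripts to look and compute and a shell command to move; the robot and the scene stay as the last step left them, time stands still between calls to the robot, and variables do not carry over. Pictures are saved under pics/ and viewed, at most 14 in all, crops included, and the job is handed in when it is done.

```bash
mkdir -p pics
cat > h.py <<'E'
from workcell import monitor, eyes, close_job, nets, env
import numpy as np, cv2
from scipy.spatial.transform import Rotation as R
def snap(n, save=None):
    s=eyes.snapshot(n)
    if save: cv2.imwrite(f'pics/{save}.png', s['frame'][:,:,::-1])
    return s
def cloud(s):
    K=s['mtx']; k=s['k1']; h,w=s['range_z'].shape
    u,v=np.meshgrid(np.arange(w),np.arange(h))
    p=np.stack([(u-K[0,2])/K[0,0],(v-K[1,2])/K[1,1]],-1); q=p.copy()
    for _ in range(8): q=p/(1+k*(q**2).sum(-1,keepdims=True))
    z=s['range_z'][...,None]
    c=np.concatenate([q*z,z],-1)
    Rm=cv2.Rodrigues(np.array(s['rvec'],float))[0]
    w=(c-np.ravel(s['tvec']))@Rm
    w[s['range_z']==0]=np.nan
    return w
E
python3 - <<'E'
from h import *
print(monitor.observe()); print(env.hold_point_z)
for c in ['top','side']:
    s=snap(c,c+'0'); w=cloud(s); np.save(c+'0.npy',w)
    print(c, 'cam', -cv2.Rodrigues(np.array(s['rvec'],float))[0].T@np.ravel(s['tvec']))
    for q in ['tagine','teapot','salt_cellar','pepper_mill','trivet','tea_tray','round_coaster','square_coaster','board','tea_glass']:
        for d in nets.outline_of(q,c)[:4]:
            if d['conf']<.25: continue
            m=d['pixels']; P=w[m]; P=P[np.isfinite(P[:,0])]
            if len(P)==0: print(q,d['conf'],d['point'],'nodepth');continue
            print(q,round(d['conf'],2),np.round(d['point']),m.sum(),'med',np.round(np.median(P,0),3),'lo',np.round(np.percentile(P,2,0),3),'hi',np.round(np.percentile(P,98,0),3))
E
```

```text
{'time_s': 0.0, 'joints': array([-1.21199369,  0.46838592, -0.01164014,  1.60359971,  0.00601903,
        1.07140654, -0.05627978]), 'qvel': array([-3.62918136e-04,  1.19348495e-03, -3.61173259e-04,  9.47618677e-04,
        8.17274720e-05, -1.20672511e-03, -1.13975382e-03]), 'joint_efforts': array([ 7.77281384e-04, -5.20581007e+01, -1.17947199e-02, -2.43744206e+01,
       -5.65132673e-02,  1.72507949e-02,  1.59451370e-04]), 'tcp_pos': array([0.25402323, 0.59768041, 0.2136446 ]), 'tcp_rot': array([-6.26868942e-01, -3.07817864e+00,  2.74823364e-03]), 'contact_force': array([-0.149357  ,  0.39014729,  0.82502948]), 'moment': array([ 0.01607328, -0.00754248, -0.02648183]), 'grip_force': 0.0, 'gripper_width': 0.9985821551199479}
0.0187
top cam [ 0.41664783 -0.03281224  1.17013423]
tagine 0.57 [108. 194.] 863 med [0.645 0.146 0.057] lo [0.61 0.11 0.04] hi [0.695 0.197 0.125]
teapot 0.9 [257. 393.] 394 med [ 0.249 -0.408  0.037] lo [ 0.205 -0.433 -0.002] hi [ 0.283 -0.388  0.064]
teapot 0.81 [253. 150.] 622 med [0.249 0.254 0.052] lo [0.203 0.227 0.001] hi [0.288 0.29  0.087]
teapot 0.74 [1
[... 1871 characters left out ...]
.566 -0.229  0.002] hi [ 0.688 -0.108  0.018]
round_coaster 0.86 [191. 258.] 776 med [ 0.461 -0.003  0.012] lo [ 0.413 -0.037  0.003] hi [0.529 0.06  0.014]
round_coaster 0.71 [309. 376.] 1003 med [ 0.659 -0.34   0.039] lo [ 0.63  -0.37   0.004] hi [ 0.681 -0.32   0.061]
square_coaster 0.63 [160. 319.] 418 med [0.637 0.112 0.012] lo [0.595 0.089 0.006] hi [0.7   0.185 0.014]
board 0.71 [308. 281.] 3000 med [ 0.479 -0.324  0.012] lo [ 0.42  -0.366  0.007] hi [ 0.539 -0.274  0.015]
board 0.57 [233. 346.] 906 med [ 0.629 -0.182  0.056] lo [ 0.604 -0.198  0.015] hi [ 0.661 -0.144  0.059]
tea_glass 0.85 [306. 374.] 986 med [ 0.658 -0.34   0.038] lo [ 0.63  -0.37   0.004] hi [ 0.68  -0.32   0.061]
```

View pics/top0.png

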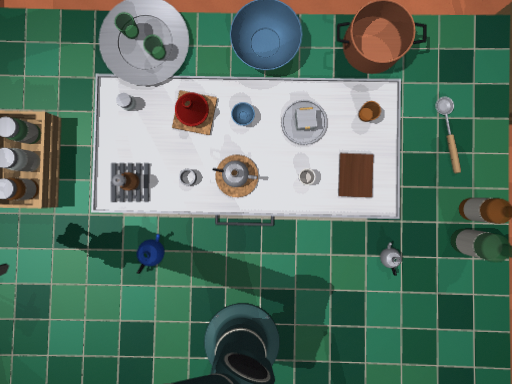

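View pics/side0.png

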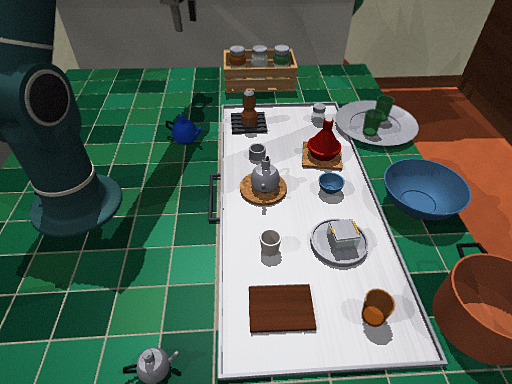

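```bash
cat > m.py <<'E'
from h import *
def band(ws,c,r,lo,hi):
    P=np.concatenate([w.reshape(-1,3) for w in ws]); P=P[np.isfinite(P[:,0])]
    return P[(np.hypot(P[:,0]-c[0],P[:,1]-c[1])<r)&(P[:,2]>lo)&(P[:,2]<hi)]
def rect(P):
    (c,s,a)=cv2.minAreaRect((P[:,:2]*1000).astype(np.float32)); return np.round(c,1),np.round(s,1),round(a,1)
def circ(P):
    c,r=cv2.minEnclosingCircle((P[:,:2]*1000).astype(np.float32)); return np.round(c,1),round(r,1)
E
python3 - <<'E'
from m import *
T,S=np.load('top0.npy'),np.load('side0.npy')
print('R',R.from_rotvec(monitor.observe()['tcp_rot']).as_matrix().round(3))
for n,c,r,lo,hi in [('trivet',(.445,.33),.085,.008,.018),('tray',(.627,-.166),.08,.008,.022),('round',(.47,.023),.075,.008,.018),('square',(.65,.15),.09,.008,.018),('board',(.479,-.317),.09,.008,.018),
 ('salt',(.63,-.166),.05,.045,.08),('pepper head',(.445,.33),.05,.075,.14),('pepper foot',(.445,.33),.05,.02,.045),('teaknob',(.47,.023),.03,.078,.14),('teabody',(.47,.023),.08,.02,.075),('tagknob',(.65,.15),.03,.1,.16),('tagdish',(.65,.15),.06,.03,.05)]:
    print(n)
    for k,ws in (('T',[T]),('S',[S]),('B',[T,S])):
        P=band(ws,c,r,lo,hi)
        if len(P)>4: print('  ',k,len(P),'rect',*rect(P),'circ',*circ(P),'z95',np.percentile(P[:,2],[5,50,95]).round(3),'med',np.median(P[:,:2],0).round(3))
im=[]
for f,(v,u) in (('top0',(176,236)),('top0',(181,128)),('side0',(176,265)),('side0',(235,345))):
    a=cv2.imread(f'pics/{f}.png')[v-38:v+37,u-50:u+50]; im.append(cv2.resize(a,None,fx=4,fy=4,interpolation=cv2.INTER_CUBIC))
cv2.imwrite('pics/crops.png',np.vstack([np.hstack(im[:2]),np.hstack(im[2:])]))
E
```

```text
R [[-0.92   0.391  0.   ]
 [ 0.391  0.92  -0.   ]
 [-0.    -0.    -1.   ]]
trivet
   T 776 rect [432.4 331.6] [144.8 117.5] 6.6 circ [439.6 333. ] 79.9 z95 [0.009 0.012 0.016] med [0.437 0.327]
   S 423 rect [431.3 328.3] [140.8 110. ] 1.5 circ [438.6 327.6] 79.0 z95 [0.008 0.011 0.015] med [0.44  0.307]
   B 1199 rect [433.4 330.5] [146.  117.8] 3.7 circ [440.1 331.8] 80.4 z95 [0.009 0.011 0.015] med [0.439 0.318]
tray
   T 1067 rect [ 627.8 -164.4] [127.4 127.4] 24.5 circ [ 636.1 -166.7] 72.6 z95 [0.009 0.013 0.017] med [ 0.619 -0.158]
   S 1303 rect [ 627.6 -167.4] [125.6 127.6] 54.9 circ [ 629.1 -165.4] 65.8 z95 [0.01  0.013 0.018] med [ 0.608 -0.189]
   B 2370 rect [ 628.2 -165.9] [128.6 130.1] 25.2 circ [ 636.1 -166.7] 72.6 z95 [0.009 0.013 0.018] med [ 0.613 -0.177]
round
   T 828 rect [468.   23.5] [125.8 123. ] 33.5 circ [463.4  23.9] 68.0 z95 [0.009 0.012 0.016] med [0.459 0.021]
   S 726 rect [468.6  16.3] [110.5 122.8] 76.4 circ [470.1  22.8] 63.5 z95 [0.01  0.012 0.014] med [ 0.459 -0.002]
   B 1554 rect [469.3  23.5] [127.3 125. ] 34.1 circ [463.7  24. ] 68.2 z95 [0.009
[... 2448 characters left out ...]
2] med [0.473 0.012]
tagknob
   T 53 rect [653.  153.8] [23.7 24. ] 43.7 circ [653.6 153.9] 13.1 z95 [0.104 0.124 0.128] med [0.647 0.15 ]
   S 88 rect [653.3 146.7] [14.5 26.1] 83.6 circ [653.8 151.1] 13.3 z95 [0.103 0.115 0.127] med [0.651 0.144]
   B 141 rect [653.5 153.2] [26.6 26.4] 72.9 circ [653.2 152.8] 14.0 z95 [0.103 0.118 0.128] med [0.65  0.145]
tagdish
   T 325 rect [653.4 153.8] [94.3 94. ] 18.4 circ [653.8 154.8] 48.3 z95 [0.039 0.044 0.049] med [0.644 0.147]
   S 263 rect [650.8 146.3] [81.9 94.9] 64.5 circ [652.8 153.8] 49.7 z95 [0.034 0.043 0.049] med [0.641 0.121]
   B 588 rect [653.5 153.2] [95.4 95. ] 82.3 circ [652.8 153.8] 49.7 z95 [0.037 0.043 0.049] med [0.643 0.131]
```

View pics/crops.png

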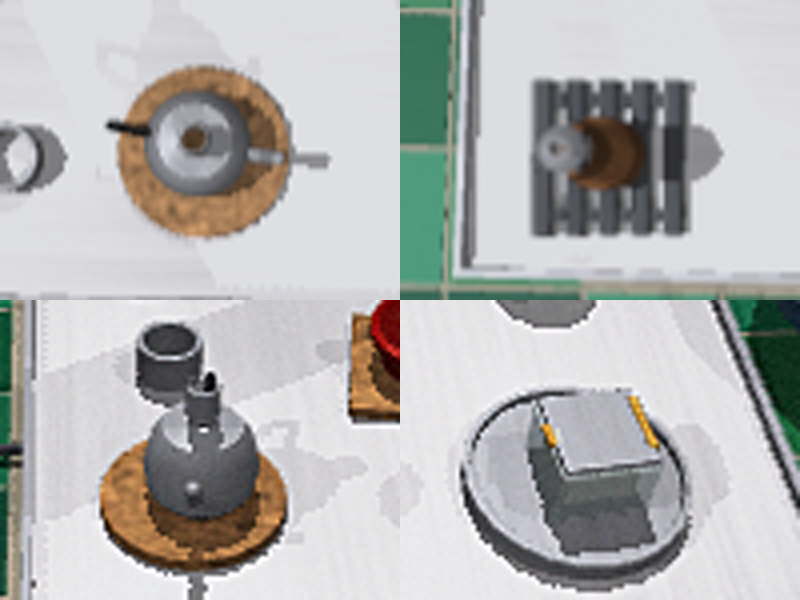

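```bash
R='[0,0,0.2,0.49,-1,0,1]'; python3 -m jog '{"targets":[[0,0,0.2,0.49,-1,0,1],[0,0,0.2,0.49,-1,0,1],[0,0,0.2,0.49,-1,0,1],[0,0,0.2,0.49,-1,0,1],[0,0,0.2,0.49,-1,0,1],[0,0,0.2,0.49,-1,0,1],[0,0,0.2,0.49,-1,0,1],[0,0,0.2,0.49,-1,0,1],[0,0,0.2,0.49,-1,0,1],[0,0,0.2,0.49,-1,0,1],[0,0,0.2,0.49,-1,0,1],[0,0,0.2,0.49,-1,0,1]]}' 20
python3 -m jog '{"targets":[[0,0,0.2,0.49,-1,0,1],[0,0,0.2,0.49,-1,0,1],[0,0,0.2,0.49,-1,0,1],[0,0,0.2,0.49,-1,0,1],[0,0,0.2,0.49,-1,0,1],[0,0,0.2,0.49,-1,0,1],[0,0,0.2,0.49,-1,0,1],[0,0,0.2,0.49,-1,0,1],[0,0,0.2,0.49,-1,0,1],[0,0,0.2,0.49,-1,0,1],[0,0,0.2,0.49,-1,0,1],[0,0,0.2,0.49,-1,0,1]]}'
cat > st.py <<'E'
from h import *
import sys
s=monitor.observe(); M=R.from_rotvec(s['tcp_rot']).as_matrix()
p=s['tcp_pos']; y=np.degrees(np.arctan2(M[1,1],M[0,1]))
print('t',round(s['time_s'],1),'p',p.round(4),'yaw_y',y.round(1),'zaxis',M[:,2].round(3),'F',s['contact_force'].round(1),'w',round(s['gripper_width'],3),'g',round(s['grip_force'],1),'j',s['joints'].round(2))
if len(sys.argv)>3:
    t=np.array([float(a) for a in sys.argv[1:4]]); print('units',((t-p)/.03).round(2), 'yaw units',((float(sys.argv[4])-y)/6).round(2) if len(sys.argv)>4 else '')
E
python3 st.py .632 -.168 .028 97.5
```

```text
time_s: 2.3
tcp_pos: [0.4312, 0.237, 0.2149]
tcp_rot: [0.235, 3.132, 0.001]
contact_force: [0.4, -0.5, -0.2]
gripper_width: 1.003
grip_force: 0.0
time_s: 3.5
tcp_pos: [0.6076, -0.1229, 0.2147]
tcp_rot: [-0.16, 3.137, 0.0]
contact_force: [-0.5, 0.0, 0.4]
gripper_width: 1.003
grip_force: 0.0
t 3.5 p [ 0.6076 -0.1229  0.2147] yaw_y 95.8 zaxis [ 0.  0. -1.] F [-0.5  0.   0.4] w 1.003 g 0.0 j [-0.07  0.42  0.28  1.7  -0.13  1.04  1.93]
units [ 0.81 -1.5  -6.22] yaw units 0.28
```

```bash
python3 -m jog '{"targets":[[0,0,0.28,0.41,-0.75,0,1],[0,0,0,0.4,-0.75,0,1],[0,0,0,0,0,-1,1],[0,0,0,0,0,-1,1],[0,0,0,0,0,-1,1],[0,0,0,0,0,-1,1],[0,0,0,0,0,-1,1],[0,0,0,0,0,-0.7,1],[0,0,0,0,0,-0.5,1],[0,0,0,0,0,0,1]]}'
python3 st.py .632 -.168 .028 97.5
python3 -m jog '{"targets":[[0,0,0,0,0,0,0.5],[0,0,0,0,0,0,0.1],[0,0,0,0,0,0,-0.5],[0,0,0,0,0,0,-1],[0,0,0,0,0,0,-1],[0,0,0,0,0,0,-1],[0,0,0,0,0,0,-1]]}' 20
python3 st.py
```

```text
time_s: 4.5
tcp_pos: [0.6299, -0.1663, 0.0265]
tcp_rot: [0.204, -3.131, -0.002]
contact_force: [-0.3, 0.8, 0.0]
gripper_width: 1.001
grip_force: 0.0
t 4.5 p [ 0.6299 -0.1663  0.0265] yaw_y 97.5 zaxis [-0.004  0.001 -1.   ] F [-0.3  0.8  0. ] w 1.001 g 0.0 j [ 0.04  0.7   0.23  1.72 -0.22  0.75  2.08]
units [ 0.07 -0.06  0.05] yaw units 0.01
time_s: 5.2
tcp_pos: [0.6319, -0.1672, 0.0294]
tcp_rot: [-0.204, 3.134, -0.001]
contact_force: [-1.4, -0.5, 5.4]
gripper_width: 0.611
grip_force: 19.8
t 5.2 p [ 0.6319 -0.1672  0.0294] yaw_y 97.4 zaxis [ 0.001 -0.001 -1.   ] F [-1.4 -0.5  5.4] w 0.611 g 19.8 j [ 0.04  0.7   0.23  1.72 -0.22  0.75  2.08]
```

```bash
python3 -m jog '{"targets":[[0,0,0,0,0,0.3,-1],[0,0,0,0,0,0.7,-1],[0,0,0,0,0,1,-1],[0,0,0,0,0,1,-1],[0,0,0,-0.84,-0.84,0,-1],[0,0,0,-0.84,-0.84,0,-1],[0,0,0,-0.84,-0.84,0,-1],[0,0,0,-0.84,-0.84,0,-1],[0,0,0,-0.84,-0.84,0,-1],[0,0,0,-0.84,-0.84,0,-1],[0,0,0,0,0,0,-1]]}' 20
python3 st.py .48 -.318 .0295 97.5
```

```text
time_s: 6.3
tcp_pos: [0.4749, -0.3224, 0.1185]
tcp_rot: [0.191, -3.132, 0.002]
contact_force: [0.9, -0.5, -2.8]
gripper_width: 0.609
grip_force: 19.8
t 6.3 p [ 0.4749 -0.3224  0.1185] yaw_y 97.0 zaxis [-0.003 -0.001 -1.   ] F [ 0.9 -0.5 -2.8] w 0.609 g 19.8 j [ 0.31  0.46  0.29  1.89 -0.18  0.82  2.38]
units [ 0.17  0.15 -2.97] yaw units 0.09
```

```bash
python3 -m jog '{"targets":[[0,0,0,0,0,-1,-1],[0,0,0,0,0,-1,-1],[0,0,0,0,0,-0.6,-1],[0,0,0,0,0,-0.2,-1],[0,0,0,0,0,0,-1],[0,0,0,0,0,-0.1,-1],[0,0,0,0,0,-0.05,-1],[0,0,0,0,0,0,-1],[0,0,0,0,0,0,-1]]}' 20
python3 st.py .48 -.318 .0295 97.5
```

```text
time_s: 7.2
tcp_pos: [0.4805, -0.3181, 0.0307]
tcp_rot: [-0.204, 3.134, -0.001]
contact_force: [-0.2, 1.7, -2.7]
gripper_width: 0.61
grip_force: 19.8
t 7.2 p [ 0.4805 -0.3181  0.0307] yaw_y 97.5 zaxis [ 0.001 -0.    -1.   ] F [-0.2  1.7 -2.7] w 0.61 g 19.8 j [ 0.34  0.6   0.25  1.92 -0.23  0.65  2.43]
units [-0.02  0.   -0.04] yaw units 0.01
```

```bash
python3 -m jog '{"targets":[[0,0,0,0,0,-0.05,-1],[0,0,0,0,0,0,-1],[0,0,0,0,0,0,-1]]}' 20
python3 -m jog '{"targets":[[0,0,0,0,0,-0.04,-1],[0,0,0,0,0,0,-1],[0,0,0,0,0,0,-1]]}'
```

```text
time_s: 7.5
tcp_pos: [0.4805, -0.3182, 0.0294]
tcp_rot: [-0.204, 3.134, -0.001]
contact_force: [-2.2, 2.2, 6.0]
gripper_width: 0.613
grip_force: 19.8
time_s: 7.8
tcp_pos: [0.4805, -0.3182, 0.0293]
tcp_rot: [-0.204, 3.134, 0.0]
contact_force: [-4.6, 3.4, 15.0]
gripper_width: 0.611
grip_force: 19.9
```

```bash
python3 -m jog '{"targets":[[0,0,0,0,0,0.05,-0.2],[0,0,0,0,0,0,0.3],[0,0,0,0,0,0,1],[0,0,0,0,0,0,1],[0,0,0,0,0,0.5,1],[0,0,0,0,0,1,1],[0,0,0,0,0,1,1],[0,0,0,0,0,1,1],[0,0,0,0,0,1,1],[0,0,0,0,0,1,1],[0,0,-1,0,0.5,0.8,1],[0,0,-1,0,0.5,0,0.8]]}' 20
python3 -m jog '{"targets":[[0,0,-1,0,0.65,0,0.3],[0,0,-1,0,0.65,0,0.1],[0,0,-1,0,0.65,0,0.1],[0,0,-1,0,0.65,0,0.1],[0,0,-1,0,0.65,0,0.1],[0,0,-1,0,0.65,0,0.1],[0,0,-1,0,0.65,0,0.1],[0,0,-1,0,0.65,0,0.1],[0,0,-1,0,0.65,0,0.1],[0,0,-1,0,0.65,0,0.1],[0,0,-1,0,0.65,0,0.1],[0,0,-1,0,0.65,0,0.1]]}' 20
python3 st.py .4743 .0265 .081 -10
```

```text
time_s: 9.0
tcp_pos: [0.4818, -0.2894, 0.2226]
tcp_rot: [0.133, 3.132, -0.004]
contact_force: [0.3, -0.7, -0.5]
gripper_width: 0.937
grip_force: 0.0
time_s: 10.2
tcp_pos: [0.4801, -0.0533, 0.2189]
tcp_rot: [1.951, 2.461, 0.002]
contact_force: [-0.0, 0.0, 0.4]
gripper_width: 0.551
grip_force: 0.0
t 10.2 p [ 0.4801 -0.0533  0.2189] yaw_y 13.2 zaxis [ 0.001  0.    -1.   ] F [-0.   0.   0.4] w 0.551 g 0.0 j [-0.34  0.18  0.42  2.02 -0.09  0.96  0.36]
units [-0.19  2.66 -4.6 ] yaw units -3.87
```

```bash
python3 -m jog '{"targets":[[0,0,-1,-0.1,0.9,0,0.1],[0,0,-1,-0.1,0.9,0,0.1],[0,0,-1,0,0.8,0,0.1],[0,0,-0.6,0,0,-0.8,0.1],[0,0,0,0,0,-0.8,0.1],[0,0,0,0,0,-0.8,0.1],[0,0,0,0,0,-0.6,0.1],[0,0,0,0,0,0,0.1]]}'
python3 st.py .4743 .0265 .081 -10
```

```text
time_s: 11.0
tcp_pos: [0.4726, 0.0238, 0.1268]
tcp_rot: [-2.372, -2.057, 0.005]
contact_force: [0.1, -0.2, 0.0]
gripper_width: 0.551
grip_force: 0.0
t 11.0 p [0.4726 0.0238 0.1268] yaw_y -8.1 zaxis [-0.004 -0.001 -1.   ] F [ 0.1 -0.2  0. ] w 0.551 g 0.0 j [-0.45  0.3   0.39  2.12 -0.17  0.75 -0.1 ]
units [ 0.06  0.09 -1.53] yaw units -0.31
```

```bash
python3 -m jog '{"targets":[[0,0,-0.1,0.04,0.04,-0.6,0.1],[0,0,0,0,0,-0.5,0.1],[0,0,0,0,0,-0.35,0.1],[0,0,0,0,0,0,0.1],[0,0,0,0,0,0,0.1]]}'
python3 st.py .4743 .0265 .081 -10
python3 -c "
from h import *
s=snap('side'); f=s['frame'][120:230,200:340]; cv2.imwrite('pics/tp.png',cv2.resize(f,None,fx=5,fy=5)[:,:,::-1])"
```

```text
time_s: 11.5
tcp_pos: [0.4759, 0.0252, 0.0852]
tcp_rot: [2.384, 2.045, 0.001]
contact_force: [0.1, -0.5, -0.4]
gripper_width: 0.554
grip_force: 0.0
t 11.5 p [0.4759 0.0252 0.0852] yaw_y -8.8 zaxis [ 0.001  0.    -1.   ] F [ 0.1 -0.5 -0.4] w 0.554 g 0.0 j [-0.43  0.38  0.36  2.14 -0.22  0.65 -0.07]
units [-0.05  0.04 -0.14] yaw units -0.21
```

View pics/tp.png

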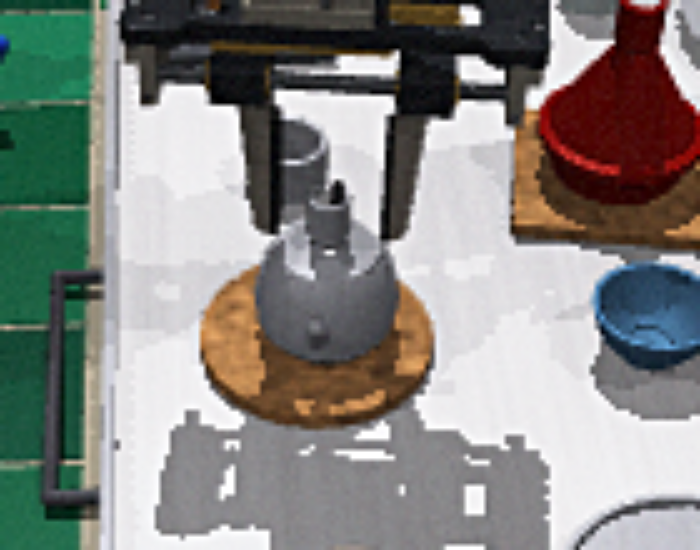

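```bash
python3 -m jog '{"targets":[[0,0,0,-0.05,0.04,-0.12,0.1],[0,0,0,0,0,0,-0.2],[0,0,0,0,0,0,-0.5],[0,0,0,0,0,0,-1],[0,0,0,0,0,0,-1],[0,0,0,0,0,0,-1],[0,0,0,0,0,0,-1]]}' 30
python3 st.py
```

```text
time_s: 12.25
tcp_pos: [0.4743, 0.0264, 0.0809]
tcp_rot: [2.384, 2.045, 0.001]
contact_force: [1.2, -0.3, -0.4]
gripper_width: 0.229
grip_force: 30.0
t 12.2 p [0.4743 0.0264 0.0809] yaw_y -8.8 zaxis [ 0.001 -0.    -1.   ] F [ 1.2 -0.3 -0.4] w 0.229 g 30.0 j [-0.43  0.39  0.36  2.14 -0.22  0.64 -0.07]
```

```bash
python3 -m jog '{"targets":[[0,0,0,0,0,0.2,-1],[0,0,0,0,0,0.5,-1],[0,0,0,0,0,0.8,-1],[0,0,0,0,0,0.9,-1],[0,0,0,0.4,-0.5,0.8,-1],[0,0,0,0.6,-0.75,0,-1],[0,0,0,0.7,-0.87,0,-1],[0,0,0,0.7,-0.87,0,-1],[0,0,0,0.7,-0.87,0,-1],[0,0,0,0.7,-0.87,0,-1],[0,0,0,0.7,-0.87,0,-1],[0,0,0,0.6,-0.75,0,-1]]}'
python3 st.py .628 -.166 .082
```

```text
time_s: 13.45
tcp_pos: [0.6266, -0.1653, 0.176]
tcp_rot: [-2.384, -2.044, 0.003]
contact_force: [-0.7, 0.7, -3.9]
gripper_width: 0.228
grip_force: 30.0
t 13.4 p [ 0.6266 -0.1653  0.176 ] yaw_y -8.8 zaxis [-0.002  0.    -1.   ] F [-0.7  0.7 -3.9] w 0.228 g 30.0 j [-0.12  0.53  0.45  1.66 -0.26  1.01  0.27]
units [ 0.05 -0.02 -3.13] yaw units
```

```bash
python3 -m jog '{"targets":[[0,0,0,0.02,-0.06,-0.4,-1],[0,0,0,0,0,-0.8,-1],[0,0,0,0,0,-0.8,-1],[0,0,0,0,0,-0.6,-1],[0,0,0,0,0,-0.3,-1],[0,0,0,0,0,-0.1,-1],[0,0,0,0,0,-0.05,-1],[0,0,0,0,0,-0.04,-1],[0,0,0,0,0,0,-1],[0,0,0,0,0,0,-1]]}'
python3 st.py .628 -.166 .082
```

```text
time_s: 14.45
tcp_pos: [0.6278, -0.1659, 0.0848]
tcp_rot: [2.384, 2.045, 0.001]
contact_force: [-0.2, -0.9, -3.2]
gripper_width: 0.23
grip_force: 30.0
t 14.4 p [ 0.6278 -0.1659  0.0848] yaw_y -8.7 zaxis [ 0.001 -0.    -1.   ] F [-0.2 -0.9 -3.2] w 0.23 g 30.0 j [-0.09  0.64  0.41  1.72 -0.32  0.85  0.31]
units [ 0.01 -0.   -0.09] yaw units
```

```bash
python3 -m jog '{"targets":[[0,0,0,0,0,-0.06,-1],[0,0,0,0,0,0,-1],[0,0,0,0,0,0,-1]]}'
python3 -m jog '{"targets":[[0,0,0,0,0,-0.04,-1],[0,0,0,0,0,0,-1],[0,0,0,0,0,0,-1]]}'
```

```text
time_s: 14.75
tcp_pos: [0.6274, -0.1659, 0.0823]
tcp_rot: [2.384, 2.046, -0.0]
contact_force: [0.1, 0.2, -4.4]
gripper_width: 0.228
grip_force: 30.0
time_s: 15.05
tcp_pos: [0.6274, -0.1659, 0.081]
tcp_rot: [-2.384, -2.046, 0.0]
contact_force: [0.2, 0.4, -3.4]
gripper_width: 0.225
grip_force: 30.0
```

```bash
python3 -m jog '{"targets":[[0,0,0,0,0,-0.04,-1],[0,0,0,0,0,0,-1],[0,0,0,0,0,0,-1]]}'
python3 -m jog '{"targets":[[0,0,0,0,0,-0.03,-1],[0,0,0,0,0,0,-1],[0,0,0,0,0,0,-1]]}'
```

```text
time_s: 15.35
tcp_pos: [0.6278, -0.1659, 0.0808]
tcp_rot: [2.384, 2.045, 0.001]
contact_force: [-2.5, 0.9, 5.5]
gripper_width: 0.228
grip_force: 30.0
time_s: 15.65
tcp_pos: [0.6278, -0.1659, 0.0808]
tcp_rot: [2.384, 2.045, 0.002]
contact_force: [-4.6, 1.6, 11.7]
gripper_width: 0.227
grip_force: 30.0
```

```bash
python3 -m jog '{"targets":[[0,0,0,0,0,0.06,-0.5],[0,0,0,0,0,0,-0.2],[0,0,0,0,0,0,0.1],[0,0,0,0,0,0.3,0.1],[0,0,0,0,0,0.8,0.1],[0,0,0,0,0,1,0.1],[0,0,0,0,0,1,0.5],[0,0,0,0,0,1,0.8],[0,0,0,-0.3,0.8,0,0.8],[0,0,0,-0.36,1,0,0.8],[0,0,0,-0.36,1,0,0.8],[0,0,0,-0.36,1,0,0.8]]}'
python3 -m jog '{"targets":[[0,0,0,-0.36,1,0,0.8],[0,0,0,-0.36,1,0,0.8],[0,0,0,-0.36,1,0,0.8],[0,0,0,-0.36,1,0,0.8],[0,0,0,-0.36,1,0,0.8],[0,0,0,-0.36,1,0,0.8],[0,0,0,-0.36,1,0,0.8],[0,0,0,-0.36,1,0,0.8],[0,0,0,-0.36,1,0,0.8],[0,0,0,-0.36,1,0,0.8],[0,0,0,-0.36,1,0,0.8],[0,0,0,-0.36,1,0,0.8]]}'
python3 st.py .4475 .3265 .079
python3 - <<'E'
from m import *
S=cloud(snap('side','s2')); T=cloud(snap('top','t2'))
for n,c,r,lo,hi in [('tray',(.627,-.166),.08,.008,.022),('teaknob',(.628,-.166),.025,.082,.11),('salt',(.48,-.318),.05,.045,.08),('round',(.469,.0235),.075,.008,.018),('pepper head',(.447,.327),.035,.075,.14)]:
  for k,ws in (('T',[T]),('S',[S]),('B',[T,S])):
    P=band(ws,c,r,lo,hi)
    if len(P)>4: print(n,k,len(P),'rect',*rect(P),'circ',*circ(P),'z95',np.percentile(P[:,2],[5,50,95]).round(3))
E
```

```text
time_s: 16.85
tcp_pos: [0.5857, -0.0509, 0.2044]
tcp_rot: [2.384, 2.045, 0.001]
contact_force: [0.1, -0.1, 0.2]
gripper_width: 0.902
grip_force: 0.0
time_s: 18.05
tcp_pos: [0.4561, 0.3093, 0.2044]
tcp_rot: [2.385, 2.045, 0.001]
contact_force: [1.2, 0.1, -0.4]
gripper_width: 0.898
grip_force: 0.0
t 18.1 p [0.4561 0.3093 0.2044] yaw_y -8.8 zaxis [ 0.001  0.    -1.   ] F [ 1.2  0.1 -0.4] w 0.898 g 0.0 j [-0.91  0.31  0.3   1.88 -0.11  0.97 -0.71]
units [-0.29  0.57 -4.18] yaw units 
tray T 922 rect [ 627.7 -164.4] [125.8 127.1] 82.6 circ [ 630.8 -169.8] 70.0 z95 [0.009 0.013 0.017]
tray S 1222 rect [ 626.8 -170.5] [120.1 127. ] 69.2 circ [ 627.7 -166.5] 65.3 z95 [0.01  0.013 0.017]
tray B 2144 rect [ 627.9 -165.8] [129.4 128.2] 67.2 circ [ 630.8 -169.8] 70.0 z95 [0.01  0.013 0.017]
teaknob T 25 rect [ 625.9 -163.9] [20.4 20.2] 43.9 circ [ 626.9 -163.6] 11.1 z95 [0.085 0.099 0.102]
teaknob S 80 rect [ 625.4 -168.4] [16.8 21. ] 48.0 circ [ 626.7 -166.1] 11.1 z95 [0.083 0.094 0.103]
teaknob B 105 rect [ 626.8 -164.7] [21.7 23.4] 19.0 circ [ 626.6 -164.9] 12.0 z95 [0.084 0.096 0.102]
salt T
[... 190 characters left out ...]
salt B 1309 rect [ 480.9 -317.6] [58.3 59.5] 6.2 circ [ 481.6 -317.9] 38.2 z95 [0.05  0.057 0.06 ]
round T 1387 rect [470.5  26. ] [121.2 120.7] 1.2 circ [469.6  24.8] 61.7 z95 [0.009 0.012 0.016]
round S 1228 rect [470.3  23.8] [123.9 121.7] 82.7 circ [470.1  23.5] 63.2 z95 [0.01  0.012 0.014]
round B 2615 rect [470.1  23.8] [123.9 122.1] 82.9 circ [470.1  23.5] 63.2 z95 [0.009 0.012 0.015]
pepper head T 184 rect [446.2 326.8] [35.6 37.7] 25.5 circ [446.8 327.3] 19.6 z95 [0.079 0.114 0.122]
pepper head S 188 rect [447.2 321.6] [31.3 34.2] 51.7 circ [448.3 323.4] 18.9 z95 [0.077 0.1   0.12 ]
pepper head B 372 rect [447.2 325.9] [37.1 38.1] 35.6 circ [446.3 325.5] 21.0 z95 [0.078 0.108 0.122]
```

View pics/s2.png

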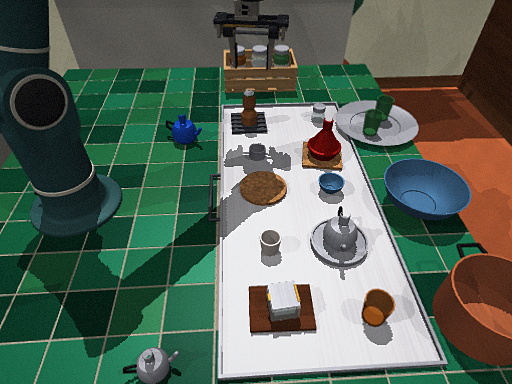

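```bash
python3 -m jog '{"targets":[[0,0,0,-0.3,0.56,0,0.8],[0,0,0,0,0,-0.8,0.8],[0,0,0,0,0,-1,0.8],[0,0,0,0,0,-1,0.8],[0,0,0,0,0,-0.9,0.8],[0,0,0,0,0,-0.45,0.8],[0,0,0,0,0,0,0.8],[0,0,0,0,0,0,0.4],[0,0,0,0,0,0,0],[0,0,0,0,0,0,-1],[0,0,0,0,0,0,-1],[0,0,0,0,0,0,-1]]}' 20
python3 -m jog '{"targets":[[0,0,0,0,0,0,-1],[0,0,0,0,0,0,-1]]}' 20
python3 st.py .47 .024 .08
```

```text
time_s: 19.35
tcp_pos: [0.4476, 0.3251, 0.0798]
tcp_rot: [-2.384, -2.046, -0.001]
contact_force: [0.7, 0.3, -0.0]
gripper_width: 0.488
grip_force: 0.0
time_s: 19.55
tcp_pos: [0.4475, 0.3251, 0.0796]
tcp_rot: [-2.384, -2.046, -0.0]
contact_force: [-0.4, -0.6, 3.3]
gripper_width: 0.427
grip_force: 20.0
t 19.6 p [0.4475 0.3251 0.0796] yaw_y -8.7 zaxis [ 0.  0. -1.] F [-0.4 -0.6  3.3] w 0.427 g 20.0 j [-0.89  0.49  0.25  1.96 -0.18  0.72 -0.68]
units [ 7.500e-01 -1.004e+01  1.000e-02] yaw units
```

```bash
python3 -m jog '{"targets":[[0,0,0,0,0,0.2,-1],[0,0,0,0,0,0.6,-1],[0,0,0,0,0,1,-1],[0,0,0,0,0,1,-1],[0,0,0,0,-0.4,0.5,-1],[0,0,0,0.07,-0.7,0,-1],[0,0,0,0.08,-0.9,0,-1],[0,0,0,0.08,-0.9,0,-1],[0,0,0,0.08,-0.9,0,-1],[0,0,0,0.08,-0.9,0,-1],[0,0,0,0.08,-0.9,0,-1],[0,0,0,0.08,-0.9,0,-1]]}'
python3 -m jog '{"targets":[[0,0,0,0.08,-0.9,0,-1],[0,0,0,0.08,-0.9,0,-1],[0,0,0,0.08,-0.9,0,-1],[0,0,0,0.04,-0.45,0,-1],[0,0,0,0,0,-0.3,-1],[0,0,0,0,0,-0.8,-1],[0,0,0,0,0,-0.9,-1],[0,0,0,0,0,-0.6,-1],[0,0,0,0,0,-0.3,-1],[0,0,0,0,0,-0.2,-1],[0,0,0,0,0,0,-1],[0,0,0,0,0,0,-1]]}'
python3 st.py .47 .024 .08
```

```text
time_s: 20.75
tcp_pos: [0.4636, 0.1287, 0.1783]
tcp_rot: [-2.384, -2.045, 0.001]
contact_force: [-0.3, -0.3, -1.9]
gripper_width: 0.428
grip_force: 20.0
time_s: 21.95
tcp_pos: [0.4728, 0.0357, 0.0858]
tcp_rot: [2.384, 2.045, 0.002]
contact_force: [1.0, 0.3, -1.4]
gripper_width: 0.427
grip_force: 20.0
t 21.9 p [0.4728 0.0357 0.0858] yaw_y -8.7 zaxis [ 0.001  0.    -1.   ] F [ 1.   0.3 -1.4] w 0.427 g 20.0 j [-0.47  0.38  0.39  2.15 -0.23  0.65 -0.07]
units [-0.09 -0.39 -0.19] yaw units
```

```bash
python3 -m jog '{"targets":[[0,0,0,-0.05,-0.2,0,-1],[0,0,0,-0.04,-0.19,0,-1],[0,0,0,0,0,-0.08,-1],[0,0,0,0,0,-0.05,-1],[0,0,0,0,0,0,-1],[0,0,0,0,0,0,-1]]}'
python3 -m jog '{"targets":[[0,0,0,0,0,-0.06,-1],[0,0,0,0,0,0,-1],[0,0,0,0,0,0,-1]]}'
python3 -m jog '{"targets":[[0,0,0,0,0,-0.03,-1],[0,0,0,0,0,0,-1],[0,0,0,0,0,0,-1]]}'
```

```text
time_s: 22.55
tcp_pos: [0.4696, 0.0238, 0.0813]
tcp_rot: [-2.384, -2.046, 0.0]
contact_force: [1.4, -0.4, -0.8]
gripper_width: 0.432
grip_force: 20.0
time_s: 22.85
tcp_pos: [0.4698, 0.0238, 0.0796]
tcp_rot: [2.384, 2.046, 0.0]
contact_force: [0.8, 0.0, -1.9]
gripper_width: 0.429
grip_force: 20.0
time_s: 23.15
tcp_pos: [0.4699, 0.0239, 0.0796]
tcp_rot: [-2.384, -2.045, -0.001]
contact_force: [-3.1, 0.4, 9.1]
gripper_width: 0.426
grip_force: 20.0
```

```bash
python3 -m jog '{"targets":[[0,0,0,0,0,0.03,-0.1],[0,0,0,0,0,0,0.3],[0,0,0,0,0,0,0.8],[0,0,0,0,0,0,0.8],[0,0,0,0,0,0.4,0.8],[0,0,0,0,0,0.9,0.8],[0,0,0,0,0,1,0.8],[0,0,0,0,0,1,0.8],[0,0,0,0,0,1,0.8],[0,0,0,0.6,0.42,0.2,0.5],[0,0,0,0.78,0.55,0,0.2],[0,0,0,0.78,0.55,0,0.2]]}'
python3 -m jog '{"targets":[[0,0,0,0.78,0.55,0,0.2],[0,0,0,0.78,0.55,0,0.2],[0,0,0,0.78,0.55,0,0.2],[0,0,0,0.78,0.55,0,0.2],[0,0,0,0.78,0.55,0,0.2],[0,0,0,0,0,0,0.2]]}'
python3 st.py .6535 .153 .099
python3 - <<'E'
from m import *
S=cloud(snap('side','s3')); T=cloud(snap('top','t3'))
for n,c,r,lo,hi in [('trivet',(.446,.33),.076,.008,.018),('tagknob',(.6535,.153),.025,.1,.135),('tagdish',(.6535,.153),.06,.03,.05),('square',(.65,.15),.082,.008,.018),('pepper head',(.47,.024),.035,.075,.14),('pepper foot',(.47,.024),.05,.02,.045)]:
  for k,ws in (('T',[T]),('S',[S]),('B',[T,S])):
    P=band(ws,c,r,lo,hi)
    if len(P)>4: print(n,k,len(P),'rect',*rect(P),'circ',*circ(P),'z95',np.percentile(P[:,2],[5,50,95]).round(3))
E
```

```text
time_s: 24.35
tcp_pos: [0.5354, 0.0698, 0.2163]
tcp_rot: [2.384, 2.045, 0.003]
contact_force: [0.0, 0.3, 0.4]
gripper_width: 0.658
grip_force: 0.0
time_s: 24.95
tcp_pos: [0.6531, 0.1547, 0.2146]
tcp_rot: [2.381, 2.049, 0.002]
contact_force: [0.1, 0.2, -1.0]
gripper_width: 0.596
grip_force: 0.0
t 24.9 p [0.6531 0.1547 0.2146] yaw_y -8.6 zaxis [ 0.001  0.    -1.   ] F [ 0.1  0.2 -1. ] w 0.596 g 0.0 j [-0.57  0.52  0.4   1.57 -0.22  1.1  -0.26]
units [ 0.01 -0.06 -3.85] yaw units 
trivet S 559 rect [445.9 329. ] [112.2 110.5] 0.4 circ [448.  331.5] 75.3 z95 [0.009 0.011 0.014]
trivet B 559 rect [445.9 329. ] [112.2 110.5] 0.4 circ [448.  331.5] 75.3 z95 [0.009 0.011 0.014]
tagknob T 46 rect [653.7 151.5] [25.3 20.4] 7.2 circ [653.1 154. ] 12.9 z95 [0.105 0.123 0.129]
tagknob S 90 rect [652.1 146.6] [15.9 25.5] 75.4 circ [653.  150.1] 13.3 z95 [0.102 0.115 0.126]
tagknob B 136 rect [653.9 149.9] [25.3 23.6] 7.2 circ [652.8 151.2] 13.8 z95 [0.102 0.118 0.128]
tagdish T 267 rect [652.4 147. ] [80.  95.3] 80.8 circ [653.7 154.6] 47.9 z95 [0.039 0.044 0.049]
tagdish S 261 rect [651.1 145.9] 
[... 365 characters left out ...]
 B 986 rect [650.6 147.5] [113.7 114. ] 79.2 circ [649.7 150.7] 77.4 z95 [0.009 0.012 0.015]
pepper head T 112 rect [467.   27.6] [33.8 33.9] 2.1 circ [467.9  27.1] 18.4 z95 [0.102 0.118 0.123]
pepper head S 265 rect [469.4  23. ] [32.8 34.9] 44.2 circ [470.2  22.4] 19.0 z95 [0.078 0.102 0.121]
pepper head B 377 rect [469.3  24.3] [34.9 37.4] 27.2 circ [469.2  25.6] 20.1 z95 [0.079 0.111 0.122]
pepper foot T 59 rect [470.3  28.8] [47.9 48. ] 1.7 circ [469.8  29.5] 25.6 z95 [0.034 0.043 0.045]
pepper foot S 160 rect [469.3  18.2] [32.7 50. ] 80.2 circ [470.6  26.7] 26.0 z95 [0.022 0.036 0.044]
pepper foot B 219 rect [471.4  26.9] [50.2 52.1] 0.5 circ [470.5  27.7] 27.0 z95 [0.023 0.039 0.045]
```

View pics/s3.png

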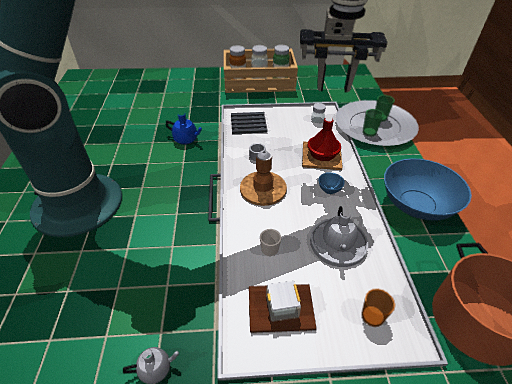

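```bash
python3 -m jog '{"targets":[[0,0,0,0,-0.05,-0.5,0.2],[0,0,0,0,0,-1,0.2],[0,0,0,0,0,-1,0.2],[0,0,0,0,0,-0.8,0.2],[0,0,0,0,0,-0.5,0.2],[0,0,0,0,0,-0.05,0.2],[0,0,0,0,0,0,0.2],[0,0,0,0,0,0,-0.3],[0,0,0,0,0,0,-1],[0,0,0,0,0,0,-1],[0,0,0,0,0,0,-1],[0,0,0,0,0,0,-1]]}' 35
python3 st.py .446 .3295 .2
```

```text
time_s: 26.25
tcp_pos: [0.6523, 0.1503, 0.0998]
tcp_rot: [2.384, 2.045, 0.003]
contact_force: [1.4, 0.4, 2.1]
gripper_width: 0.272
grip_force: 35.0
t 26.2 p [0.6523 0.1503 0.0998] yaw_y -8.8 zaxis [ 0.002  0.    -1.   ] F [1.4 0.4 2.1] w 0.272 g 35.0 j [-0.53  0.64  0.37  1.66 -0.28  0.89 -0.21]
units [-6.88  5.97  3.34] yaw units
```

```bash
python3 -m jog '{"targets":[[0,0,0,0,0,0.2,-1],[0,0,0,0,0,0.5,-1],[0,0,0,0,0,0.9,-1],[0,0,0,0,0,1,-1],[0,0,0,-0.4,0.35,0.7,-1],[0,0,0,-0.76,0.66,0,-1],[0,0,0,-0.76,0.66,0,-1],[0,0,0,-0.76,0.66,0,-1],[0,0,0,-0.76,0.66,0,-1],[0,0,0,-0.76,0.66,0,-1],[0,0,0,-0.76,0.66,0,-1],[0,0,0,-0.76,0.66,0,-1]]}'
python3 -m jog '{"targets":[[0,0,0,-0.76,0.66,0,-1],[0,0,0,-0.4,0.33,0,-1],[0,0,0,0,0,-0.3,-1],[0,0,0,0,0,-0.8,-1],[0,0,0,0,0,-0.8,-1],[0,0,0,0,0,-0.6,-1],[0,0,0,0,0,-0.3,-1],[0,0,0,0,0,-0.2,-1],[0,0,0,0,0,-0.1,-1],[0,0,0,0,0,0,-1],[0,0,0,0,0,0,-1]]}'
python3 st.py .446 .3285 .1
```

```text
time_s: 27.45
tcp_pos: [0.4785, 0.2999, 0.1988]
tcp_rot: [-2.384, -2.045, 0.0]
contact_force: [0.4, -0.7, -3.3]
gripper_width: 0.274
grip_force: 35.0
time_s: 28.55
tcp_pos: [0.4455, 0.3294, 0.1058]
tcp_rot: [2.384, 2.046, 0.002]
contact_force: [-0.2, -0.3, -3.8]
gripper_width: 0.271
grip_force: 35.0
t 28.6 p [0.4455 0.3294 0.1058] yaw_y -8.7 zaxis [ 0.001  0.001 -1.   ] F [-0.2 -0.3 -3.8] w 0.271 g 35.0 j [-0.95  0.45  0.32  1.95 -0.2   0.77 -0.67]
units [ 0.02 -0.03 -0.19] yaw units
```

```bash
python3 -m jog '{"targets":[[0,0,0,0,0,-0.08,-1],[0,0,0,0,0,-0.05,-1],[0,0,0,0,0,0,-1],[0,0,0,0,0,0,-1]]}'
python3 -m jog '{"targets":[[0,0,0,0,0,-0.05,-1],[0,0,0,0,0,0,-1],[0,0,0,0,0,0,-1]]}'
python3 -m jog '{"targets":[[0,0,0,0,0,-0.04,-1],[0,0,0,0,0,0,-1],[0,0,0,0,0,0,-1]]}'
```

```text
time_s: 28.95
tcp_pos: [0.445, 0.3291, 0.1012]
tcp_rot: [2.384, 2.046, 0.0]
contact_force: [-0.2, -0.2, -3.7]
gripper_width: 0.274
grip_force: 35.0
time_s: 29.25
tcp_pos: [0.4452, 0.3292, 0.0998]
tcp_rot: [2.384, 2.046, 0.001]
contact_force: [1.0, -0.3, -2.8]
gripper_width: 0.274
grip_force: 35.0
time_s: 29.55
tcp_pos: [0.4457, 0.3293, 0.0995]
tcp_rot: [-2.385, -2.045, -0.002]
contact_force: [-0.6, -1.4, 4.9]
gripper_width: 0.273
grip_force: 35.0
```

```bash
python3 -m jog '{"targets":[[0,0,0,0,0,0.03,-0.3],[0,0,0,0,0,0,0],[0,0,0,0,0,0,0.2],[0,0,0,0,0,0.2,0.2],[0,0,0,0,0,0.6,0.2],[0,0,0,0,0,1,0.2],[0,0,0,0,0,1,0.5],[0,0,0,0,0,1,1],[0,0,0.4,0,-0.5,0,1]]}' 20
python3 -m jog '{"targets":[[0,0,0.8,0.05,-1,0,1],[0,0,0.8,0.05,-1,0,1],[0,0,0.8,0.05,-1,0,1],[0,0,0.8,0.05,-1,0,1],[0,0,0.8,0.05,-1,0,1],[0,0,0.8,0.05,-1,0,1],[0,0,0.8,0.05,-1,0,1],[0,0,0.8,0.05,-1,0,1],[0,0,0.8,0.05,-1,0,1],[0,0,0.8,0.05,-1,0,1],[0,0,0.8,0.05,-1,0,1],[0,0,0.8,0.05,-1,0,1]]}'
python3 -m jog '{"targets":[[0,0,0.8,0.05,-1,0,1],[0,0,0.8,0.05,-1,0,1],[0,0,0.8,0.05,-1,0,1],[0,0,0.8,0.05,-1,0,1],[0,0,0.8,0.05,-1,0,1],[0,0,0.8,0.05,-1,0,1],[0,0,0.8,0.05,-1,0,1],[0,0,0.8,0.05,-1,0,1],[0,0,0.8,0.05,-1,0,1],[0,0,0,0,0,0,1]]}'
python3 st.py .481 -.318 .03 97
```

```text
time_s: 30.45
tcp_pos: [0.4468, 0.3173, 0.2178]
tcp_rot: [-2.337, -2.099, -0.013]
contact_force: [-0.3, 0.1, -0.3]
gripper_width: 0.84
grip_force: 0.0
time_s: 31.65
tcp_pos: [0.463, -0.0471, 0.2139]
tcp_rot: [1.037, 2.965, 0.001]
contact_force: [0.4, -0.3, -0.4]
gripper_width: 1.0
grip_force: 0.0
time_s: 32.65
tcp_pos: [0.4755, -0.3205, 0.2139]
tcp_rot: [-0.115, 3.139, -0.005]
contact_force: [-0.1, 0.5, -0.1]
gripper_width: 1.0
grip_force: 0.0
t 32.6 p [ 0.4755 -0.3205  0.2139] yaw_y 94.2 zaxis [ 0.    -0.003 -1.   ] F [-0.1  0.5 -0.1] w 1.0 g 0.0 j [ 0.14  0.36  0.49  1.82 -0.19  1.01  2.36]
units [ 0.18  0.08 -6.13] yaw units 0.47
```

```bash
python3 -m jog '{"targets":[[0,0,0.4,0.15,0.06,-0.5,1],[0,0,0,0,0,-1,1],[0,0,0,0,0,-1,1],[0,0,0,0,0,-1,1],[0,0,0,0,0,-1,1],[0,0,0,0,0,-0.8,1],[0,0,0,0,0,-0.5,1],[0,0,0,0,0,-0.3,1],[0,0,0,0,0,0,1],[0,0,0,0,0,0,1]]}'
python3 st.py .481 -.318 .03 97
python3 - <<'E'
from m import *
S=cloud(snap('side','s4')); T=cloud(snap('top','t4'))
for n,c,r,lo,hi in [('trivet',(.446,.33),.076,.008,.018),('tagknob',(.446,.3295),.025,.1,.135),('tagdish',(.446,.3295),.06,.03,.05),('square',(.65,.15),.082,.008,.018)]:
  for k,ws in (('T',[T]),('S',[S]),('B',[T,S])):
    P=band(ws,c,r,lo,hi)
    if len(P)>4: print(n,k,len(P),'rect',*rect(P),'circ',*circ(P),'z95',np.percentile(P[:,2],[5,50,95]).round(3))
E
```

```text
time_s: 33.65
tcp_pos: [0.4817, -0.3143, 0.0312]
tcp_rot: [-0.188, 3.135, -0.001]
contact_force: [0.1, -0.8, -0.3]
gripper_width: 1.002
grip_force: 0.0
t 33.6 p [ 0.4817 -0.3143  0.0312] yaw_y 96.8 zaxis [ 0.001 -0.001 -1.   ] F [ 0.1 -0.8 -0.3] w 1.002 g 0.0 j [ 0.23  0.61  0.37  1.93 -0.35  0.66  2.51]
units [-0.02 -0.12 -0.04] yaw units 0.03
trivet T 382 rect [448.4 329. ] [112.5 121.2] 1.1 circ [443.9 332.1] 74.4 z95 [0.008 0.012 0.016]
trivet S 93 rect [402.6 326.7] [ 25.7 106.6] 3.3 circ [397.9 326.4] 53.3 z95 [0.009 0.011 0.013]
trivet B 475 rect [446.6 330.2] [121.1 113.7] 88.9 circ [443.8 332.1] 74.5 z95 [0.008 0.012 0.015]
tagknob T 67 rect [446.8 333. ] [23.3 29.4] 0.8 circ [444.6 332.9] 14.8 z95 [0.103 0.124 0.129]
tagknob B 67 rect [446.8 333. ] [23.3 29.4] 0.8 circ [444.6 332.9] 14.8 z95 [0.103 0.124 0.129]
tagdish T 320 rect [447.3 332.7] [92.7 95.4] 1.1 circ [446.  333.4] 49.1 z95 [0.039 0.044 0.049]
tagdish B 320 rect [447.3 332.7] [92.7 95.4] 1.1 circ [446.  333.4] 49.1 z95 [0.039 0.044 0.049]
square T 1413 rect [650.8 155.9] [133.7 145. ] 71.5 circ [651.3 151.6] 78.3 z95 [0.009 0.012 0.015]
square S 5 rect [712.3 184.1] [15.5  2.4] 87.6 circ [711.1 184.1] 7.8 z95 [0.011 0.012 0.014]
square B 1418 rect [650.8 155.9] [133.7 145. ] 71.5 circ [651.3 151.6] 78.3 z95 [0.009 0.012 0.015]
```

View pics/s4.png

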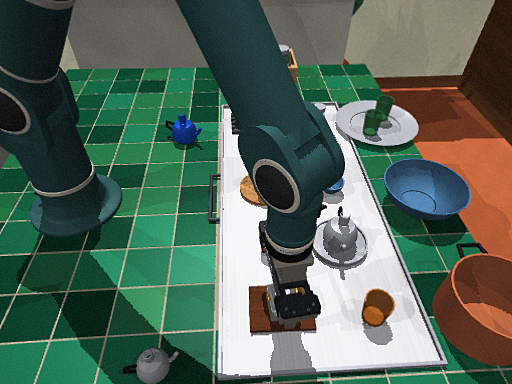

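```bash
python3 -m jog '{"targets":[[0,0,0,0,-0.12,-0.04,1],[0,0,0,0,0,0,0.5],[0,0,0,0,0,0,0.1],[0,0,0,0,0,0,-0.5],[0,0,0,0,0,0,-1],[0,0,0,0,0,0,-1],[0,0,0,0,0,0,-1]]}' 20
python3 st.py .65 .149 .03 79.5
```

```text
time_s: 34.45
tcp_pos: [0.4811, -0.3177, 0.0292]
tcp_rot: [-0.188, 3.136, -0.0]
contact_force: [0.6, 0.2, -0.3]
gripper_width: 0.611
grip_force: 19.9
t 34.5 p [ 0.4811 -0.3177  0.0292] yaw_y 96.9 zaxis [ 0. -0. -1.] F [ 0.6  0.2 -0.3] w 0.611 g 19.9 j [ 0.24  0.62  0.37  1.92 -0.35  0.66  2.52]
units [ 5.63 15.56  0.03] yaw units -2.89
```

```bash
python3 -m jog '{"targets":[[0,0,0,0,0,0.3,-1],[0,0,0,0,0,0.7,-1],[0,0,0,0,0,1,-1],[0,0,0,0,0,1,-1],[0,0,0,0,0,1,-1],[0,0,-0.17,0.2,0.5,0,-1],[0,0,-0.17,0.34,0.94,0,-1],[0,0,-0.17,0.34,0.94,0,-1],[0,0,-0.17,0.34,0.94,0,-1],[0,0,-0.17,0.34,0.94,0,-1],[0,0,-0.17,0.34,0.94,0,-1],[0,0,-0.17,0.34,0.94,0,-1]]}'
python3 -m jog '{"targets":[[0,0,-0.17,0.34,0.94,0,-1],[0,0,-0.17,0.34,0.94,0,-1],[0,0,-0.17,0.34,0.94,0,-1],[0,0,-0.17,0.34,0.94,0,-1],[0,0,-0.17,0.34,0.94,0,-1],[0,0,-0.17,0.34,0.94,0,-1],[0,0,-0.17,0.34,0.94,0,-1],[0,0,-0.17,0.34,0.94,0,-1],[0,0,-0.17,0.34,0.94,0,-1],[0,0,-0.17,0.34,0.94,0,-1],[0,0,0,0,0,0,-1]]}'
python3 st.py .65 .149 .0295 79.5
```

```text
time_s: 35.65
tcp_pos: [0.5481, -0.1322, 0.1495]
tcp_rot: [-0.009, -3.141, -0.0]
contact_force: [0.7, -0.5, -2.2]
gripper_width: 0.61
grip_force: 19.9
time_s: 36.75
tcp_pos: [0.6502, 0.1549, 0.1488]
tcp_rot: [-0.276, -3.129, -0.004]
contact_force: [0.4, 0.2, -3.2]
gripper_width: 0.609
grip_force: 19.9
t 36.8 p [0.6502 0.1549 0.1488] yaw_y 79.9 zaxis [-0.     0.003 -1.   ] F [ 0.4  0.2 -3.2] w 0.609 g 19.9 j [-0.58  0.59  0.42  1.63 -0.28  0.98  1.33]
units [-0.01 -0.2  -3.98] yaw units -0.07
```

```bash
python3 -m jog '{"targets":[[0,0,0,0,0,-0.4,-1],[0,0,0,0,0,-1,-1],[0,0,0,0,0,-1,-1],[0,0,0,0,0,-0.8,-1],[0,0,0,0,0,-0.4,-1],[0,0,0,0,0,-0.15,-1],[0,0,0,0,0,0,-1],[0,0,0,0,0,0,-1]]}'
python3 st.py .65 .149 .0295 79.5
```

```text
time_s: 37.55
tcp_pos: [0.6512, 0.1483, 0.0379]
tcp_rot: [0.288, 3.126, 0.001]
contact_force: [0.7, 1.1, -2.3]
gripper_width: 0.608
grip_force: 19.9
t 37.5 p [0.6512 0.1483 0.0379] yaw_y 79.5 zaxis [ 0.002  0.    -1.   ] F [ 0.7  1.1 -2.3] w 0.608 g 19.9 j [-0.53  0.72  0.37  1.69 -0.34  0.8   1.38]
units [-0.04  0.02 -0.28] yaw units 0.0
```

```bash
python3 -m jog '{"targets":[[0,0,0,-0.04,0.02,-0.12,-1],[0,0,0,0,0,-0.06,-1],[0,0,0,0,0,-0.04,-1],[0,0,0,0,0,0,-1],[0,0,0,0,0,0,-1]]}'
python3 -m jog '{"targets":[[0,0,0,0,0,-0.05,-1],[0,0,0,0,0,0,-1],[0,0,0,0,0,0,-1]]}'
python3 -m jog '{"targets":[[0,0,0,0,0,-0.04,-1],[0,0,0,0,0,0,-1],[0,0,0,0,0,0,-1]]}'
```

```text
time_s: 38.05
tcp_pos: [0.6491, 0.1492, 0.0302]
tcp_rot: [0.287, 3.128, 0.0]
contact_force: [-0.1, -0.3, -2.3]
gripper_width: 0.611
grip_force: 19.9
time_s: 38.35
tcp_pos: [0.6493, 0.1492, 0.0292]
tcp_rot: [0.287, 3.128, 0.001]
contact_force: [-1.0, -0.7, 3.3]
gripper_width: 0.608
grip_force: 19.9
time_s: 38.65
tcp_pos: [0.6494, 0.1492, 0.0292]
tcp_rot: [0.287, 3.128, 0.001]
contact_force: [-4.7, -0.9, 11.5]
gripper_width: 0.61
grip_force: 19.9
```

Release, retreat upward and look.

```bash
python3 -m jog '{"targets":[[0,0,0,0,0,0.05,-0.2],[0,0,0,0,0,0,0.3],[0,0,0,0,0,0,1],[0,0,0,0,0,0,1],[0,0,0,0,0,0.4,1],[0,0,0,0,0,1,1],[0,0,0,0,0,1,1],[0,0,0,0,0,1,1],[0,0,0,0,0,1,1],[0,0,0,0,0,1,1],[0,0,0,0,0,1,1],[0,0,0,0,0,0,1]]}'
python3 st.py
python3 - <<'E'
from m import *
S=cloud(snap('side','s5')); T=cloud(snap('top','t5'))
for n,c,r,lo,hi in [('tagdish',(.446,.3295),.06,.03,.05),('salt',(.65,.149),.05,.045,.08),('pepper head',(.47,.024),.035,.075,.14),('teaknob',(.628,-.166),.025,.082,.11),('glass',(.655,-.345),.05,.01,.08)]:
  for k,ws in (('T',[T]),('S',[S]),('B',[T,S])):
    P=band(ws,c,r,lo,hi)
    if len(P)>4: print(n,k,len(P),'rect',*rect(P),'circ',*circ(P),'z95',np.percentile(P[:,2],[5,50,95]).round(3))
a=cv2.imread('pics/s5.png'); b=cv2.imread('pics/t5.png')
cv2.imwrite('pics/fin.png',np.vstack([cv2.resize(a[90:345,200:440],(500,531))[:290],cv2.resize(b[70:225,90:405],(500,246))]))
E
```

```text
time_s: 39.85
tcp_pos: [0.6518, 0.1493, 0.2268]
tcp_rot: [0.287, 3.12, 0.006]
contact_force: [-0.4, 0.5, 0.1]
gripper_width: 1.001
grip_force: 0.0
t 39.9 p [0.6518 0.1493 0.2268] yaw_y 79.5 zaxis [ 0.009  0.003 -1.   ] F [-0.4  0.5  0.1] w 1.001 g 0.0 j [-0.6   0.5   0.46  1.57 -0.24  1.11  1.31]
tagdish S 210 rect [446.3 319. ] [73.  92.3] 87.9 circ [446.3 328.7] 47.3 z95 [0.033 0.043 0.049]
tagdish B 210 rect [446.3 319. ] [73.  92.3] 87.9 circ [446.3 328.7] 47.3 z95 [0.033 0.043 0.049]
salt T 369 rect [646.3 148.4] [55.1 55.6] 77.7 circ [647.3 148.4] 35.9 z95 [0.051 0.057 0.06 ]
salt S 303 rect [648.3 146.7] [58.9 56.6] 79.3 circ [647.7 145.8] 36.2 z95 [0.048 0.057 0.059]
salt B 672 rect [647.8 146.9] [58.2 59. ] 77.6 circ [647.6 147.1] 37.3 z95 [0.049 0.057 0.06 ]
pepper head T 111 rect [467.   27.8] [33.7 34. ] 0.8 circ [468.   27.2] 18.4 z95 [0.1   0.117 0.122]
pepper head S 264 rect [469.3  21.6] [31.5 35.2] 58.2 circ [470.3  23. ] 19.0 z95 [0.077 0.102 0.12 ]
pepper head B 375 rect [469.3  24.5] [34.8 37.1] 27.5 circ [469.3  25.6] 20.2 z95 [0.079 0.11  0.121]
teaknob T 25 rect [ 625.5 -163.4] [20.5 20.1] 46.2 circ [ 626.5 -163.3] 11.2 z95 [0.087 0.1   0.104]
teaknob S 82 rect [ 625.6 -168.2] [15.5 21.3] 55.3 circ [ 626.9 -166.9] 11.0 z95 [0.083 0.093 0.102]
teaknob B 107 rect [ 626.4 -165. ] [21.3 23.9] 44.5 circ [ 626.6 -164.5] 12.1 z95 [0.083 0.096 0.103]
glass T 261 rect [ 654.4 -342.4] [51.1 52.8] 1.5 circ [ 654.1 -342.7] 27.6 z95 [0.012 0.043 0.061]
glass S 882 rect [ 655.3 -344.8] [53.5 53. ] 39.1 circ [ 655.3 -344. ] 28.0 z95 [0.014 0.042 0.061]
glass B 1143 rect [ 654.6 -343.2] [53.4 56.5] 28.3 circ [ 655.  -343.3] 28.5 z95 [0.014 0.042 0.061]
```

View pics/fin.png

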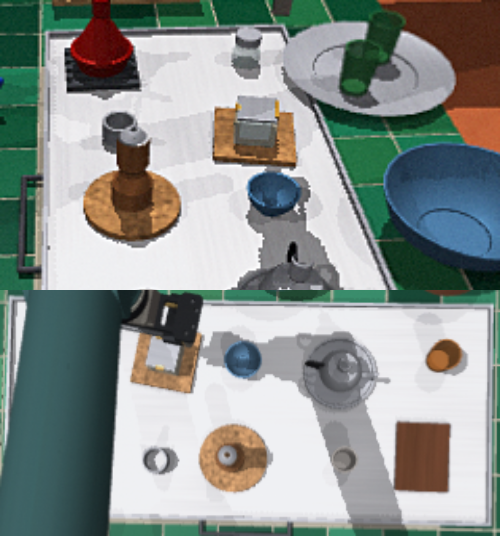

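All four stand upright and centred on their places to within about 3 mm: tagine on trivet (100,60), salt on square coaster (257,130), mill on round coaster (132,190), teapot on tray (340,372 lower). The glass has not moved, so I am handing in.

```bash
python3 -c "
from h import *
print(close_job())"
```

```text
the job is handed in; nothing more can be done
None
```

The job is handed in at about 40 s on the robot's clock: the tagine is on the trivet, the teapot on the tea tray, the salt cellar on the square coaster and the pepper mill on the round coaster, all upright and within about 3 mm of centre, and the tea glass was not moved.

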